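# Foil cutter from the drawer behind the half bottles

### The job

The foil cutter is needed: it lies in the drawer of the glass-topped tool case, but two half bottles stand in front so the drawer cannot open. Stand both bottles upright on the wooden serving board out of the way, then pull the drawer well open, take out the foil cutter and lay it in the middle of the terracotta saucer, leaving the other tools in the drawer. Finally push the drawer fully shut and stand each bottle back on the very spot where it stood at the start, without disturbing the tasting glass.

Things in the scene. Friction and masses are not known exactly. Their poses are not given: they have to be found in the camera images.
- sealed_half: Green glass half bottle with a gold capsule, unopened, 0.68 kg, 241 mm tall, standing upright in front of the drawer. Body 59 mm in diameter up to 150 mm, then the shoulder; slim neck 24 to 28 mm in diameter from 185 mm to the top: take it by the neck. Origin: centre of its underside, z up. It may be the left or the right one.
- corked_half: Pale clear-green half bottle, opened and closed again with a cork that sticks out, 0.42 kg, 268 mm tall with the cork (the glass ends at 240 mm). Body 59 mm in diameter up to 150 mm, slim neck 24 to 28 mm in diameter from 185 to 240 mm: take it by the neck. Origin: centre of its underside, z up. It stands upright in front of the drawer, beside the other one.
- foil_cutter: Small black foil cutter, a rounded block 33 (x) x 46 (y) x 14 mm (solid part x from -12 to +16 mm), lying in one of the three compartments of the drawer, about 98 mm behind the handle bar, seen through the glass top. Grip it across its x, 28 to 33 mm. Origin: centre of its underside.
- drip_collar: Brass ring, 44 mm in diameter, 12 mm high, in another compartment of the drawer; stays in the drawer. Origin: centre of its underside.
- sealing_wax: Red stick of sealing wax, 12 x 85 x 12 mm, in another compartment; stays in the drawer. Origin: centre of its underside.
- drawer (a joint): Opening of the drawer in m: 0 shut, 0.115 fully out. It slides along -x of drawer_handle, roughly towards the robot; friction 1.5 N, stays where left. The fixed oak case is 150 mm deep, 240 wide, 54 high, with a glass top. Drawer: three compartments side by side, 68 mm wide, 118 deep, open above once pulled out, dividers 36 mm and inner floor 16 mm above the chest top.
- drawer_handle (a point): Middle of the drawer's brass bar handle, a level bar 10 mm thick and 90 mm long along its y, 37 mm above the chest top, 40 mm in front of the drawer's front face, held by two studs at y = +-38 mm; 35 mm are free between bar and front. Moves with the drawer. x points into the case, z up.
- cork_saucer: Round terracotta saucer, 120 mm in diameter, 14 mm high at the rim, flat floor 4 mm high; fixed on the chest. Origin: centre of its underside.
- serving_board: Flat light wooden serving board, 240 (x) x 125 (y) x 14 mm, fixed on the chest at the left; room for both bottles, one behind the other along its x. Origin: centre of its underside.
- tasting_glass: Tasting glass, 64 mm in diameter, 155 mm tall, standing upright at the right; leave it alone. Origin: centre of its foot.
Things that resemble listed ones, but are neither listed nor needed, are in the scene too. What is shaped like the sealed_half but red is not meant.

How it is judged:
By the outcome, as a careful person would: the job done as asked, in the order asked, and still so for the second after the job is handed in, with the robot touching nothing.
It also fails if it takes over 131 s, if anything falls off the work surface, if the arm or the gripper's body presses on something with over 40 N, if the wrist force passes 120 N, or if a joint passes its speed limit or range.

### The arm

A 6-joint arm with a two-finger parallel gripper is mounted at the origin on a cart in front of the work surface, level with it; the furniture and walls round the work are solid. World frame = base frame: x ahead of the robot, y to its left, z up, the work surface at z = 0. Lengths are in m, angles in rad, forces in N, time in s.
With the tool pointing down it reaches from about 0.25 to 0.725 m from the base axis. Payload 4 kg.
Tool frame: the origin (TCP) lies midway between the tips of the shut fingers; the grasp point (between the pads) lies 19 mm behind it; z points along the fingers, y is the line along which they close (so a half turn about z gives the same grasp; the last joint's range is limited). The gripper opens to 85 mm and grips with 20 to 120 N. Pads are 22 mm wide; open, the fingers measure 114 mm over their backs; the gripper's body (76 mm by 85 mm) begins 54 mm behind the grasp point. The pads swing forward as they close: fully open they stand 13 mm farther back than shut.
Start: joints at [-1.19, 0.241, 0.005, 1.335, 0, 1.571], TCP at [0.186, -0.464, 0.231] pointing down, gripper open.
Joint ranges: [-2.72, 2.72], [-1.05, 1.87], [-1.09, 1.28], [-1.99, 2.15], [-1.42, 1.44], [-3.14, 3.14]. Speed limits (rad/s): [2.79, 2.79, 3.14, 3.14, 3.14, 3.14].

### API

Orientations are given as a unit quaternion [x, y, z, w].
In Python, from workcell import get_obs, imaging, workorder gives the robot as it stands.
- The arm moves only by the tool send_path, called after "Request:" as a command line: name --argument value ..., lists and objects as JSON in quotes. Schema: {"type":"object","properties":{"offsets":{"type":"array","items":{"type":"object","properties":{"wx":{"type":"number"},"wy":{"type":"number"},"wz":{"type":"number"},"x":{"type":"number"},"y":{"type":"number"},"z":{"type":"number"},"finger_gap":{"type":"number"}},"additionalProperties":false,"required":["finger_gap"]},"minItems":1,"maxItems":10},"only":{"type":"string"},"quiet":{"type":"boolean"},"lines":{"type":"string"}},"required":["offsets"],"additionalProperties":false}. offsets is a list of rows, 1 to 10 of them, each an object with the fields wx, wy, wz (a rotation vector in normalised numbers (1 is pi rad)), x, y, z (the shift in a scale on which 1.0 is 60 cm), finger_gap (the finger opening in m); a field left out counts as zero (the opening has to be given); each row is the pose to reach, as a shift and turn from the pose commanded when the call began, along the tool's axes at that moment; what a row does not reach only later rows make up. A row lasts 1/8 s, in which the tool goes at most 0.0625 m and 0.188 rad, less where a joint would pass 70% of its speed; a pose out of reach is approached as far as the arm can. The fingers move at their own pace and stop on an object; the grip force is fixed at half the most. Time passes only in rows, so rows that do not move let the fingers close. The tool returns the time, the measured TCP pose, the force, the opening and the grip force at its end. only (a regular expression) keeps the lines of the reply that match it, lines (a string "A,B") keeps lines A to B, and quiet returns only ok. Shift and turn numbers lie between -1 and 1, and a call with a number outside is refused. Input that does not fit is refused with a message, and nothing moves.
- get_obs(): the state, without advancing time (a new reading comes with each control period).
- imaging.camera(name): name is "side" or "top"; returns (picture, depth): 480x640x3 uint8, red, green, blue; 480x640 float32, m along the optical axis (not along the pixel's ray), 0 where there is no reading.
- imaging.calibration(name): a dict with "mtx" (3x3 intrinsics, pixels), "R" (3x3) and "t" (3): a world point X has camera coordinates R X + t. Camera axes: x right, y down, z forward; pixel columns grow to the right and rows downward; lengths in m; the calibration is good to about 2 mm. A picture is of the moment at which its call begins. calibration takes no time and is no camera call.
- workorder.job_done(): hands the job in; it is judged then, once.
The state is a dict: "clock": time; "joint_pos": joint angles; "joint_vel": joint speeds; "tau": joint torques, N m; "eef_pos": TCP position; "tool_rot": TCP orientation; "ft_force": force on the tool from outside, world axes, zero at the start; "ft_torque": the same for the moment, N m; "grip_width": finger opening in m; "grasp_force": force on a finger pad.
Only numpy, scipy, OpenCV 4.12 (cv2) and the standard library are available. Lean on these libraries where they do the work, as an engineer would, in place of code of your own. Each camera call takes 0.05 s, during which the arm holds its last target. There are 200 camera calls.

## Working session

There is one attempt and no reset: what is moved stays moved. The work goes in short steps, Python scripts to look and compute and a tool call to move; the robot and the scene stay as the last step left them, time stands still between calls to the robot, and variables do not carry over. Pictures are saved under pics/ and viewed, at most 14 in all, crops included, and the job is handed in when it is done.

```bash
ls; mkdir -p pics
```

Create h.py:
```python
import numpy as np, cv2
from workcell import get_obs, imaging, workorder
from scipy.spatial.transform import Rotation as R
def cam(n):
    p,d=imaging.camera(n); c=imaging.calibration(n)
    K,Rc,t=np.array(c["mtx"]),np.array(c["R"]),np.array(c["t"]).ravel()
    v,u=np.mgrid[0:480,0:640]
    X=np.stack([(u-K[0,2])/K[0,0]*d,(v-K[1,2])/K[1,1]*d,d],-1)
    W=(X-t)@Rc; W[d==0]=np.nan
    return p,d,W
def save(p,n): cv2.imwrite("pics/"+n,cv2.cvtColor(p,cv2.COLOR_RGB2BGR))
```

Run:
```python
from h import *
for n in("top","side"):
    p,d,W=cam(n); save(p,n+"0.png"); np.savez(n+"0.npz",p=p,W=W)
    c=imaging.calibration(n); print(n,-np.array(c["R"]).T@np.array(c["t"]).ravel())
o=get_obs(); print(o["eef_pos"],R.from_quat(o["tool_rot"]).as_matrix().round(3),o["clock"])
```

```text
pics
top [0.05703034 0.29758528 1.06746143]
side [0.0757027  0.87978612 0.85624919]
[ 0.18562915 -0.46364901  0.23051384] [[ 0.928  0.372 -0.001]
 [ 0.372 -0.928  0.002]
 [ 0.    -0.002 -1.   ]] 0.1
```

View pics/top0.png

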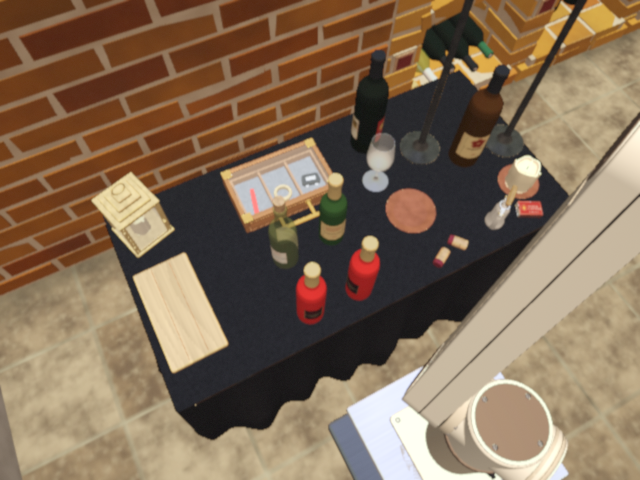

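View pics/side0.png

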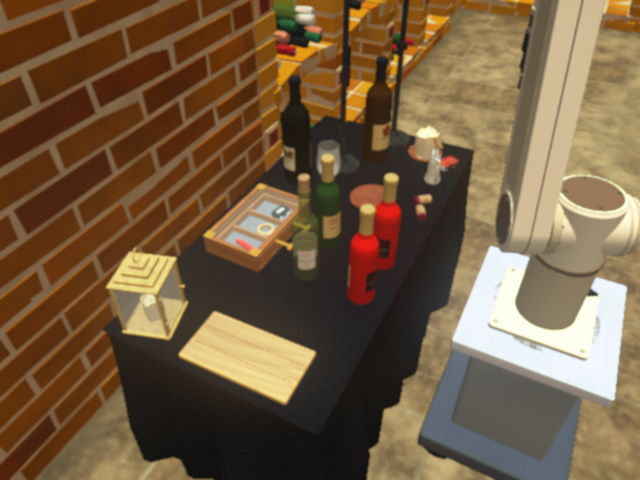

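The top view shows the case at (280,185), corked bottle (283,240), sealed bottle (333,215), two red decoys (312,295) and (363,270), the board (180,310), the saucer (410,210) and the glass (378,170). The cutter is the dark item at (310,180), in the right compartment. The side view agrees.

Create m.py:
```python
from h import *
from scipy.optimize import least_squares
def circ(P,r,w):
    f=lambda q: np.hypot(P[:,0]-q[0],P[:,1]-q[1])-r
    s=least_squares(f,P[:,:2].mean(0)+w,loss="soft_l1",f_scale=.002); return s.x,np.abs(f(s.x)).mean()
```

Run:
```python
from m import *
D={n:np.load(n+"0.npz") for n in("top","side")}
C={"top":np.array([.057,.298]),"side":np.array([.076,.88])}
bx={"top":dict(cork=(265,190,302,270),seal=(318,172,350,245),redL=(295,262,328,325),redR=(346,236,381,302),glass=(360,132,398,195)),
"side":dict(cork=(290,172,322,280),seal=(315,154,342,240),redL=(346,204,380,306),redR=(374,174,402,272),glass=(315,140,342,180))}
for n in bx:
  W=D[n]["W"]
  for k,(a,b,c,d) in bx[n].items():
    P=W[b:d,a:c].reshape(-1,3); P=P[~np.isnan(P[:,0])]
    for lo,hi,r in((.04,.145,.0295),(.19,.235,.013)):
      Q=P[(P[:,2]>lo)&(P[:,2]<hi)]
      if len(Q)<8: print(n,k,"few",len(Q));continue
      md=np.median(Q[:,:2],0); Q=Q[np.hypot(*(Q[:,:2]-md).T)<.04]
      u=md-C[n];u/=np.hypot(*u)
      x,e=circ(Q,r,u*r); print(n,k,lo,len(Q),x.round(4),round(e,4),"zmax",P[np.hypot(*(P[:,:2]-md).T)<.04][:,2].max().round(3))
# board, saucer by colour/height
for n in D:
  W=D[n]["W"];p=D[n]["p"].astype(int)
  for k,(a,b,c,d),lo,hi in(("board",(125,245,235,375) if n=="top" else (175,305,325,405),.009,.02),("saucer",(380,185,442,237) if n=="top" else (345,182,385,208),.001,.02),("case",(215,135,340,235) if n=="top" else (200,180,300,270),.047,.062)):
    Q=W[b:d,a:c].reshape(-1,3);Q=Q[(Q[:,2]>lo)&(Q[:,2]<hi)]
    if k=="saucer":
      col=p[b:d,a:c].reshape(-1,3); QQ=W[b:d,a:c].reshape(-1,3); Q=QQ[(col[:,0]>col[:,2]+40)]
    print(n,k,len(Q),cv2.minAreaRect(Q[:,:2].astype(np.float32)),np.nanmedian(Q,0).round(3))
for n,s in(("top",(215,130,345,280)),("side",(195,170,330,285))):
  a,b,c,d=s; save(cv2.resize(D[n]["p"][b:d,a:c],None,fx=4.5,fy=3.9,interpolation=2),n+"crop.png")
```

```text
top cork 0.04 8 [0.5696 0.0996] 0.0013 zmax 0.055
top cork 0.19 141 [0.5012 0.1282] 0.0006 zmax 0.273
top seal 0.04 602 [0.5082 0.0046] 0.0006 zmax 0.246
top seal 0.19 152 [0.508  0.0052] 0.0007 zmax 0.246
top redL 0.04 467 [0.3634 0.1329] 0.0004 zmax 0.246
top redL 0.19 127 [0.3618 0.1325] 0.0007 zmax 0.246
top redR 0.04 522 [0.3617 0.0141] 0.0005 zmax 0.246
top redR 0.19 134 [0.3598 0.0148] 0.0007 zmax 0.246
top glass 0.04 670 [ 0.5899 -0.1647] 0.0015 zmax 0.161
top glass few 0
side cork 0.04 967 [0.4998 0.1245] 0.001 zmax 0.271
side cork 0.19 212 [0.4985 0.1263] 0.001 zmax 0.271
side seal 0.04 840 [0.5056 0.0033] 0.0012 zmax 0.243
side seal 0.19 206 [0.5061 0.0045] 0.0012 zmax 0.243
side redL 0.04 1050 [0.3603 0.1311] 0.0009 zmax 0.245
side redL 0.19 253 [0.359  0.1309] 0.001 zmax 0.245
side redR 0.04 772 [0.359  0.0125] 0.0012 zmax 0.244
side redR 0.19 229 [0.3574 0.0136] 0.0011 zmax 0.244
side glass 0.04 324 [ 0.587  -0.1651] 0.0019 zmax 0.159
side glass 0.19 206 [0.5061 0.0045] 0.0012 zmax 0.243
top board 6135 ((0.5342346429824829, 0.36691683530807495), (0.31882959604263306, 0.16231152415275574), 0.775707483291626) [0.488 0.386 0.016]
top saucer 1810 ((0.4743648171424866, -0.1954057514667511), (0.0973866656422615, 0.10600323975086212), 41.86048126220703) [ 0.474 -0.194  0.008]
top case 5342 ((0.6134665012359619, 0.05893590301275253), (0.2404589056968689, 0.2673698365688324), 87.89550018310547) [0.67  0.058 0.055]
side board 6630 ((0.5254415273666382, 0.3843151926994324), (0.30972617864608765, 0.12726441025733948), 0.9908431768417358) [0.484 0.389 0.015]
side saucer 774 ((0.44247254729270935, -0.06314647197723389), (0.08914929628372192, 0.4270072877407074), 19.39075469970703) [ 0.484 -0.195  0.009]
side case 3985 ((0.6191962957382202, 0.05801910161972046), (0.24476492404937744, 0.25032517313957214), 87.91334533691406) [0.666 0.074 0.053]
```

View pics/topcrop.png

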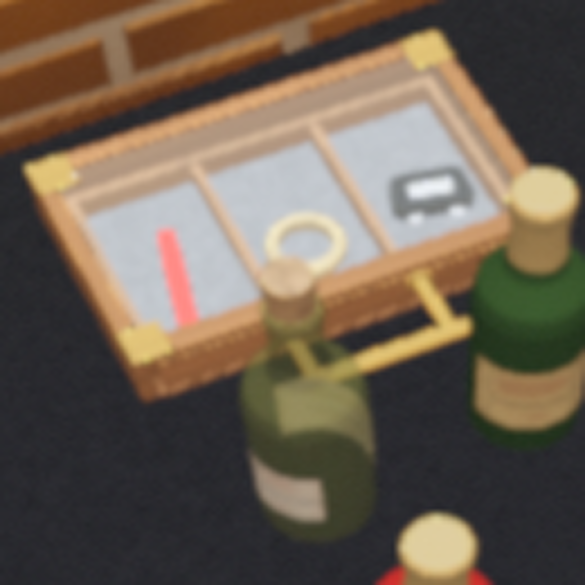

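The crop shows the cutter in the right compartment at crop (430,195), long side along the drawer's width. The ring is in the middle, the wax on the left, and the bar handle runs from (325,372) to (470,325).

Add to m.py:
```python
def go(x,y,z,yaw=0):
    "print rotvec+shift in tool axes to reach tool-down pose, tool x at world yaw"
    o=get_obs(); T=R.from_quat(o["tool_rot"]); c,s=np.cos(yaw),np.sin(yaw)
    G=R.from_matrix(np.array([[c,s,0],[s,-c,0],[0,0,-1.]]))
    print("tool",np.round(o["eef_pos"],4),"rot",(T.inv()*G).as_rotvec().round(3),"shift",T.inv().apply(np.array([x,y,z])-o["eef_pos"]).round(4),"t",round(o["clock"],2),"q",np.round(o["joint_pos"],2))
```

Run:
```python
from m import *
for n,(a,b,c,d),(e,f,g,h) in(("top",(125,245,235,375),(90,170,175,250)),("side",(175,305,325,405),(110,250,190,335))):
  z=np.load(n+"0.npz");W=z["W"]
  Q=W[b:d,a:c]; m=((Q[...,2]>.008)&(Q[...,2]<.022)).astype(np.uint8)
  m=cv2.morphologyEx(m,cv2.MORPH_OPEN,np.ones((9,9)))
  k,l,s,_=cv2.connectedComponentsWithStats(m); i=1+s[1:,4].argmax()
  P=Q[l==i]; print(n,cv2.minAreaRect(P[:,:2].astype(np.float32)),np.median(P,0))
  L=W[f:h,e:g].reshape(-1,3);L=L[L[:,2]>.03];print("lantern",np.percentile(L,[3,97],0).round(3))
go(.500,.1265,.32)
go(.25,-.2,.36)
```

```text
top ((0.495588093996048, 0.3849627673625946), (0.2412215620279312, 0.12541280686855316), 0.9236974716186523) [0.48450464 0.38391461 0.01628426]
lantern [[0.661 0.335 0.04 ]
 [0.76  0.439 0.173]]
side ((0.49216628074645996, 0.383739709854126), (0.2431657314300537, 0.12726441025733948), 0.9908429980278015) [0.48048774 0.38982605 0.01476452]
lantern [[0.657 0.337 0.036]
 [0.748 0.446 0.169]]
tool [ 0.1856 -0.4636  0.2305] rot [-0.002  0.     0.381] shift [ 0.5112 -0.4312 -0.0887] t 0.1 q [-1.19  0.24  0.    1.34  0.    1.57]
tool [ 0.1856 -0.4636  0.2305] rot [-0.002  0.     0.381] shift [ 0.1578 -0.2211 -0.1291] t 0.1 q [-1.19  0.24  0.    1.34  0.    1.57]
```

The rows are not in the units I measure in: shifts go in shares of 60 cm and turns go in shares of pi rad. I convert before sending: 0.45 m / 0.6 = 0.75, 0.25 m / 0.6 = 0.4167, 0.381 rad / 3.1416 = 0.1213.

Request:
send_path --offsets '[{"wz":0.0318, "x":0.05, "y":-0.0667, "z":-0.1, "finger_gap":0.085}, {"wz":0.0637, "x":0.1167, "y":-0.15, "z":-0.1667, "finger_gap":0.085}, {"wz":0.0955, "x":0.1833, "y":-0.2333, "z":-0.2167, "finger_gap":0.085}, {"wz":0.1213, "x":0.25, "y":-0.3, "z":-0.2167, "finger_gap":0.085}, {"wz":0.1213, "x":0.3333, "y":-0.3667, "z":-0.2167, "finger_gap":0.085}, {"wz":0.1213, "x":0.4167, "y":-0.4333, "z":-0.2167, "finger_gap":0.085}, {"wz":0.1213, "x":0.5, "y":-0.5, "z":-0.2167, "finger_gap":0.085}, {"wz":0.1213, "x":0.5833, "y":-0.5667, "z":-0.2167, "finger_gap":0.085}, {"wz":0.1213, "x":0.6667, "y":-0.6333, "z":-0.2167, "finger_gap":0.085}, {"wz":0.1213, "x":0.75, "y":-0.6667, "z":-0.1833, "finger_gap":0.085}]'

```text
clock: 1.35
eef_pos: [0.4385, 0.0253, 0.3486]
tool_rot: [1.0, 0.021, 0.001, -0.012]
ft_force: [0.1, 0.4, -0.7]
grip_width: 0.0852
grasp_force: 0.0
```

```bash
python3 -c "
from m import *
go(.4995,.1265,.32); go(.4995,.1265,.203)"
```

```text
tool [0.4385 0.0253 0.3486] rot [-0.024 -0.001  0.042] shift [ 0.0652 -0.0978  0.0311] t 1.35 q [0.04 0.1  0.13 1.6  0.02 3.14]
tool [0.4385 0.0253 0.3486] rot [-0.024 -0.001  0.042] shift [ 0.065 -0.095  0.148] t 1.35 q [0.04 0.1  0.13 1.6  0.02 3.14]
```

To row units: -0.1 m / 0.6 = -0.1667, 0.04 m / 0.6 = 0.0667, -0.36 rad / 3.1416 = -0.1146.

```bash
python3 -c "
from m import *
go(.4995,.1265,.32,np.pi/2)"
```

```text
tool [0.4385 0.0253 0.3486] rot [-0.018 -0.02  -1.528] shift [ 0.0652 -0.0978  0.0311] t 1.35 q [0.04 0.1  0.13 1.6  0.02 3.14]
```

Request:
send_path --offsets '[{"wz":-0.0573, "finger_gap":0.085}, {"wz":-0.1146, "x":0.0333, "y":-0.05, "finger_gap":0.085}, {"wz":-0.1719, "x":0.0667, "y":-0.1, "finger_gap":0.085}, {"wz":-0.2292, "x":0.0833, "y":-0.15, "z":0.0167, "finger_gap":0.085}, {"wz":-0.2865, "x":0.1, "y":-0.1667, "z":0.0167, "finger_gap":0.085}, {"wz":-0.3438, "x":0.1, "y":-0.1667, "z":0.0167, "finger_gap":0.085}, {"wz":-0.4011, "x":0.1, "y":-0.1667, "z":0.0167, "finger_gap":0.085}, {"wz":-0.4584, "x":0.1, "y":-0.1667, "z":0.0167, "finger_gap":0.085}, {"wz":-0.487, "x":0.1, "y":-0.1667, "z":0.0167, "finger_gap":0.085}, {"wz":-0.487, "x":0.1, "y":-0.1667, "z":0.0167, "finger_gap":0.085}]'

```text
clock: 2.6
eef_pos: [0.4938, 0.1243, 0.3397]
tool_rot: [0.709, 0.705, 0.007, -0.009]
ft_force: [-0.4, -0.6, 0.5]
grip_width: 0.0851
grasp_force: 0.0
```

```bash
python3 -c "
from m import *
go(.4995,.1265,.203,np.pi/2)"
```

```text
tool [0.4938 0.1243 0.3397] rot [-0.002 -0.023 -0.006] shift [-0.0009  0.006   0.1367] t 2.6 q [0.23 0.24 0.28 1.61 0.02 1.81]
```

To row units: 0.137 m / 0.6 = 0.2283, 0.006 m / 0.6 = 0.01, -0.023 rad / 3.1416 = -0.0073.

Request:
send_path --offsets '[{"wy":-0.0073, "wz":-0.0019, "x":-0.0017, "y":0.01, "z":0.05, "finger_gap":0.085}, {"wy":-0.0073, "wz":-0.0019, "x":-0.0017, "y":0.01, "z":0.1, "finger_gap":0.085}, {"wy":-0.0073, "wz":-0.0019, "x":-0.0017, "y":0.01, "z":0.15, "finger_gap":0.085}, {"wy":-0.0073, "wz":-0.0019, "x":-0.0017, "y":0.01, "z":0.2, "finger_gap":0.085}, {"wy":-0.0073, "wz":-0.0019, "x":-0.0017, "y":0.01, "z":0.2283, "finger_gap":0.085}, {"wy":-0.0073, "wz":-0.0019, "x":-0.0017, "y":0.01, "z":0.2283, "finger_gap":0.085}]'

```text
clock: 3.35
eef_pos: [0.4986, 0.1262, 0.2015]
tool_rot: [0.707, 0.707, -0.002, -0.002]
ft_force: [0.3, -0.2, 0.2]
grip_width: 0.085
grasp_force: 0.0
```

Run:
```python
from m import *
go(.4995,.1265,.203,np.pi/2)
p,d,W=cam("side"); save(cv2.resize(p[60:320,180:500],None,fx=2.2,fy=2.2),"s1.png")
```

```text
tool [0.4986 0.1262 0.2015] rot [-0.005  0.001 -0.001] shift [ 0.0003  0.0009 -0.0015] t 3.35 q [ 0.25  0.29 -0.01  1.28  0.    1.82]
```

View pics/s1.png

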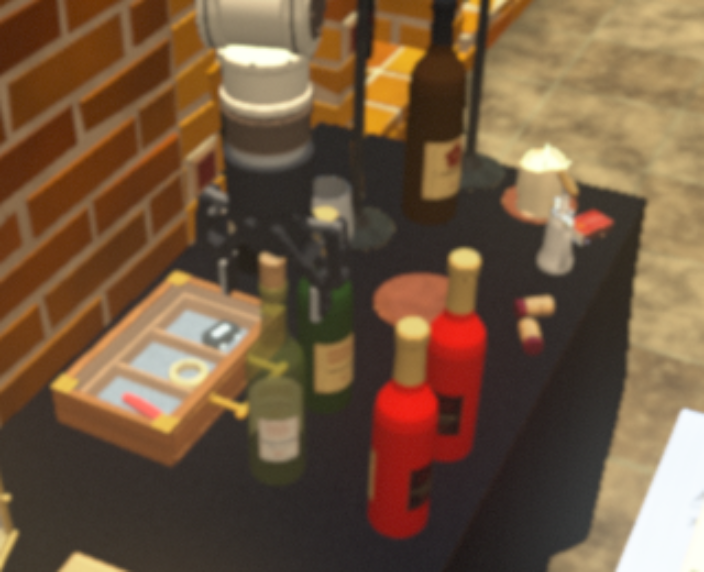

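The open fingers straddle the corked neck at about (270,285) in the crop, so I close and lift.

Request:
send_path --offsets '[{"finger_gap":0}, {"finger_gap":0}, {"finger_gap":0}, {"finger_gap":0}, {"finger_gap":0}, {"finger_gap":0}, {"finger_gap":0}, {"finger_gap":0}]'

```text
clock: 4.4
eef_pos: [0.4999, 0.1266, 0.2039]
tool_rot: [0.707, 0.707, 0.0, -0.0]
ft_force: [-1.2, 0.1, 5.3]
grip_width: 0.0242
grasp_force: 59.0
```

```bash
python3 -c "
from m import *
go(.55,.385,.2015+.014,np.pi/2)"
```

```text
tool [0.4999 0.1266 0.2039] rot [-0.    -0.     0.001] shift [ 0.2584  0.0502 -0.0115] t 4.4 q [ 0.25  0.29 -0.01  1.28  0.    1.82]
```

To row units: 0.258 m / 0.6 = 0.43, -0.06 m / 0.6 = -0.1.

Request:
send_path --offsets '[{"z":-0.05, "finger_gap":0}, {"x":0.0167, "z":-0.1, "finger_gap":0}, {"x":0.0667, "y":0.0167, "z":-0.1, "finger_gap":0}, {"x":0.1333, "y":0.0333, "z":-0.1, "finger_gap":0}, {"x":0.2, "y":0.05, "z":-0.1, "finger_gap":0}, {"x":0.2667, "y":0.0667, "z":-0.1, "finger_gap":0}, {"x":0.3333, "y":0.0833, "z":-0.1, "finger_gap":0}, {"x":0.4, "y":0.0833, "z":-0.1, "finger_gap":0}, {"x":0.43, "y":0.0833, "z":-0.0917, "finger_gap":0}, {"x":0.43, "y":0.0833, "z":-0.0667, "finger_gap":0}]'

```text
clock: 5.65
eef_pos: [0.5495, 0.386, 0.2417]
tool_rot: [0.706, 0.708, -0.001, -0.0]
ft_force: [-0.8, -1.0, -3.7]
grip_width: 0.0246
grasp_force: 59.8
```

```bash
python3 -c "
from m import *
go(.55,.385,.2039+.014,np.pi/2)
print(get_obs()['ft_force'],get_obs()['ft_torque'])"
```

```text
tool [0.5495 0.386  0.2417] rot [-0.002  0.001  0.003] shift [-0.001   0.0005  0.0238] t 5.65 q [0.61 0.61 0.59 1.55 0.   2.18]
[-0.80922512 -0.95420976 -3.66682223] [-0.11018515  0.01555187  0.00740504]
```

To row units: 0.024 m / 0.6 = 0.04, 0.023 m / 0.6 = 0.0383.

Request:
send_path --offsets '[{"z":0.0167, "finger_gap":0}, {"z":0.0283, "finger_gap":0}, {"z":0.035, "finger_gap":0}, {"z":0.0383, "finger_gap":0}, {"z":0.04, "finger_gap":0}, {"z":0.04, "finger_gap":0}]'

```text
clock: 6.4
eef_pos: [0.5499, 0.3846, 0.2195]
tool_rot: [0.707, 0.707, -0.0, -0.0]
ft_force: [-0.3, -0.0, -3.6]
grip_width: 0.0245
grasp_force: 59.8
```

```bash
python3 -c "
from m import *
go(.55,.385,.2039+.014,np.pi/2)"
```

```text
tool [0.5499 0.3846 0.2195] rot [-0.001 -0.001  0.001] shift [0.0004 0.0001 0.0016] t 6.4 q [0.61 0.6  0.53 1.49 0.   2.18]
```

To row units: 0.003 m / 0.6 = 0.005, 0.002 m / 0.6 = 0.0033.

Request:
send_path --offsets '[{"z":0.0017, "finger_gap":0}, {"z":0.0033, "finger_gap":0}, {"z":0.005, "finger_gap":0}, {"z":0.005, "finger_gap":0}]'

```text
clock: 6.9
eef_pos: [0.55, 0.3849, 0.218]
tool_rot: [0.707, 0.707, 0.001, -0.0]
ft_force: [-1.5, -1.5, 5.6]
grip_width: 0.0245
grasp_force: 60.6
```

To row units: -0.13 m / 0.6 = -0.2167, -0.11 m / 0.6 = -0.1833.

Request:
send_path --offsets '[{"finger_gap":0.03}, {"finger_gap":0.06}, {"finger_gap":0.085}, {"finger_gap":0.085}, {"z":-0.05, "finger_gap":0.085}, {"z":-0.1167, "finger_gap":0.085}, {"z":-0.1833, "finger_gap":0.085}, {"z":-0.2167, "finger_gap":0.085}]'

```text
clock: 7.9
eef_pos: [0.5503, 0.3848, 0.3492]
tool_rot: [0.707, 0.707, 0.002, -0.0]
ft_force: [0.2, 0.3, 0.2]
grip_width: 0.0853
grasp_force: 0.0
```

```bash
python3 -c "
from m import *
go(.507,.0045,.35,np.pi/2)"
```

```text
tool [0.5503 0.3848 0.3492] rot [ 0.002 -0.003  0.001] shift [-0.3802 -0.0435 -0.0019] t 7.9 q [0.61 0.65 0.94 1.86 0.   2.18]
```

To row units: -0.38 m / 0.6 = -0.6333, -0.37 m / 0.6 = -0.6167.

Request:
send_path --offsets '[{"x":-0.0667, "y":-0.0083, "finger_gap":0.085}, {"x":-0.15, "y":-0.0167, "finger_gap":0.085}, {"x":-0.2333, "y":-0.025, "finger_gap":0.085}, {"x":-0.3167, "y":-0.0333, "finger_gap":0.085}, {"x":-0.4, "y":-0.0417, "finger_gap":0.085}, {"x":-0.4833, "y":-0.05, "finger_gap":0.085}, {"x":-0.5667, "y":-0.0667, "z":0.0333, "finger_gap":0.085}, {"x":-0.6167, "y":-0.0725, "z":0.0833, "finger_gap":0.085}, {"x":-0.6333, "y":-0.0725, "z":0.1333, "finger_gap":0.085}, {"x":-0.6333, "y":-0.0725, "z":0.1667, "finger_gap":0.085}]'

```text
clock: 9.15
eef_pos: [0.5058, 0.0033, 0.2449]
tool_rot: [0.708, 0.707, -0.001, -0.001]
ft_force: [-0.4, 0.7, -0.3]
grip_width: 0.085
grasp_force: 0.0
```

```bash
python3 - <<'E'
from m import *
go(.507,.0045,.203,np.pi/2)
for n,C,bx in(("top",(.057,.298),(130,170,260,330)),("side",(.076,.88),(180,220,330,380))):
  p,d,W=cam(n); a,b,c,e=bx; P=W[b:e,a:c].reshape(-1,3)
  for lo,hi,r in((.05,.16,.0295),(.205,.25,.013)):
    Q=P[(P[:,2]>lo)&(P[:,2]<hi)&(np.hypot(P[:,0]-.55,P[:,1]-.385)<.045)]
    u=np.array([.55,.385])-C;u/=np.hypot(*u)
    if len(Q)>8: print(n,lo,len(Q),circ(Q,r,u*r))
E
```

```text
tool [0.5058 0.0033 0.2449] rot [-0.002  0.    -0.002] shift [0.0012 0.0013 0.0419] t 9.15 q [ 0.01  0.25  0.05  1.38 -0.    1.58]
top 0.05 714 (array([0.5539192 , 0.38461918]), np.float64(0.0006200865946512662))
top 0.205 171 (array([0.5524456 , 0.38656075]), np.float64(0.0006763169939814636))
side 0.05 1238 (array([0.55038897, 0.38315627]), np.float64(0.0007973925054000581))
side 0.205 274 (array([0.54902018, 0.38508633]), np.float64(0.0009922471204131193))
```

The corked bottle stands upright on the board at (0.551, 0.385). Now the sealed one.

To row units: 0.042 m / 0.6 = 0.07, 0.001 m / 0.6 = 0.0017.

Request:
send_path --offsets '[{"x":0.0017, "y":0.0017, "z":0.0333, "finger_gap":0.085}, {"x":0.0017, "y":0.0017, "z":0.07, "finger_gap":0.085}, {"x":0.0017, "y":0.0017, "z":0.07, "finger_gap":0.085}, {"x":0.0017, "y":0.0017, "z":0.07, "finger_gap":0}, {"x":0.0017, "y":0.0017, "z":0.07, "finger_gap":0}, {"x":0.0017, "y":0.0017, "z":0.07, "finger_gap":0}, {"x":0.0017, "y":0.0017, "z":0.07, "finger_gap":0}, {"x":0.0017, "y":0.0017, "z":0.07, "finger_gap":0}, {"x":0.0017, "y":0.0017, "z":0.07, "finger_gap":0}, {"x":0.0017, "y":0.0017, "z":0.07, "finger_gap":0}]'

```text
clock: 10.5
eef_pos: [0.5081, 0.0056, 0.2052]
tool_rot: [0.707, 0.707, 0.0, 0.0]
ft_force: [1.0, 0.3, 5.5]
grip_width: 0.0256
grasp_force: 60.1
```

```bash
python3 -c "
from m import *
go(.44,.385,.2039+.014,np.pi/2)"
```

```text
tool [0.5081 0.0056 0.2052] rot [ 0.001 -0.     0.001] shift [ 0.3795 -0.0679 -0.0127] t 10.5 q [ 0.01  0.27 -0.03  1.27  0.    1.58]
```

To row units: 0.379 m / 0.6 = 0.6317, -0.03 m / 0.6 = -0.05.

Request:
send_path --offsets '[{"z":-0.05, "finger_gap":0}, {"x":0.0167, "z":-0.1, "finger_gap":0}, {"x":0.0833, "z":-0.1, "finger_gap":0}, {"x":0.1667, "z":-0.1, "finger_gap":0}, {"x":0.25, "z":-0.1, "finger_gap":0}, {"x":0.3333, "y":-0.0167, "z":-0.1, "finger_gap":0}, {"x":0.4167, "y":-0.0667, "z":-0.1, "finger_gap":0}, {"x":0.5, "y":-0.1133, "z":-0.1, "finger_gap":0}, {"x":0.5833, "y":-0.1133, "z":-0.1, "finger_gap":0}, {"x":0.6317, "y":-0.1133, "z":-0.0833, "finger_gap":0}]'

```text
clock: 11.75
eef_pos: [0.4378, 0.387, 0.2521]
tool_rot: [0.706, 0.708, -0.002, -0.001]
ft_force: [0.5, -1.9, -7.1]
grip_width: 0.0254
grasp_force: 60.9
```

Request:
send_path --offsets '[{"z":0.0167, "finger_gap":0}, {"z":0.0333, "finger_gap":0}, {"z":0.05, "finger_gap":0}, {"z":0.0567, "finger_gap":0}, {"z":0.0567, "finger_gap":0}, {"z":0.0567, "finger_gap":0}]'

```text
clock: 12.5
eef_pos: [0.4395, 0.3844, 0.2209]
tool_rot: [0.707, 0.707, 0.0, -0.0]
ft_force: [0.2, -0.3, -8.2]
grip_width: 0.0255
grasp_force: 60.9
```

```bash
python3 -c "
from m import *
go(.44,.385,.2052+.014,np.pi/2)"
```

```text
tool [0.4395 0.3844 0.2209] rot [-0.    -0.001  0.   ] shift [0.0006 0.0005 0.0017] t 12.5 q [0.72 0.41 0.22 1.38 0.   2.29]
```

To row units: 0.003 m / 0.6 = 0.005, 0.002 m / 0.6 = 0.0033.

Request:
send_path --offsets '[{"z":0.0017, "finger_gap":0}, {"z":0.0033, "finger_gap":0}, {"z":0.005, "finger_gap":0}, {"z":0.005, "finger_gap":0}]'

```text
clock: 13.0
eef_pos: [0.4396, 0.3853, 0.2193]
tool_rot: [0.707, 0.707, 0.001, -0.001]
ft_force: [-1.3, -0.3, 4.4]
grip_width: 0.0253
grasp_force: 62.3
```

Contact. Release, rise, and move aside over free ground to look at the case.

To row units: -0.13 m / 0.6 = -0.2167, -0.12 m / 0.6 = -0.2.

Request:
send_path --offsets '[{"finger_gap":0.03}, {"finger_gap":0.05}, {"finger_gap":0.05}, {"z":-0.05, "finger_gap":0.05}, {"z":-0.1167, "finger_gap":0.05}, {"z":-0.2, "finger_gap":0.04}, {"x":-0.0333, "z":-0.2167, "finger_gap":0.035}]'

```text
clock: 13.88
eef_pos: [0.4405, 0.3658, 0.3508]
tool_rot: [0.706, 0.708, 0.003, -0.0]
ft_force: [0.9, -0.6, -0.4]
grip_width: 0.035
grasp_force: 0.0
```

```bash
python3 - <<'E'
from m import *
for n in("top","side"):
  p,d,W=cam(n); np.savez(n+"1.npz",p=p,W=W); a,b,c,e=(210,130,350,250) if n=="top" else (190,170,330,290)
  save(cv2.resize(p[b:e,a:c],None,fx=5,fy=5,interpolation=2),n+"1.png")
E
```

```text
(no output)
```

View pics/top1.png

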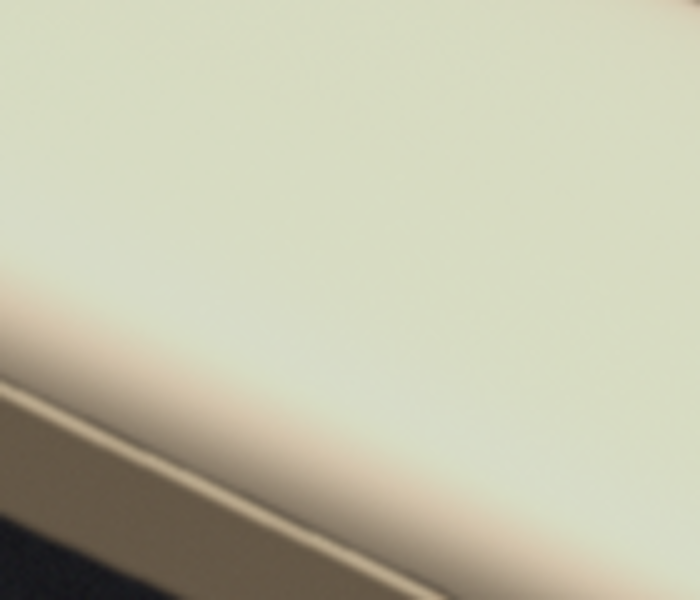

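View pics/side1.png

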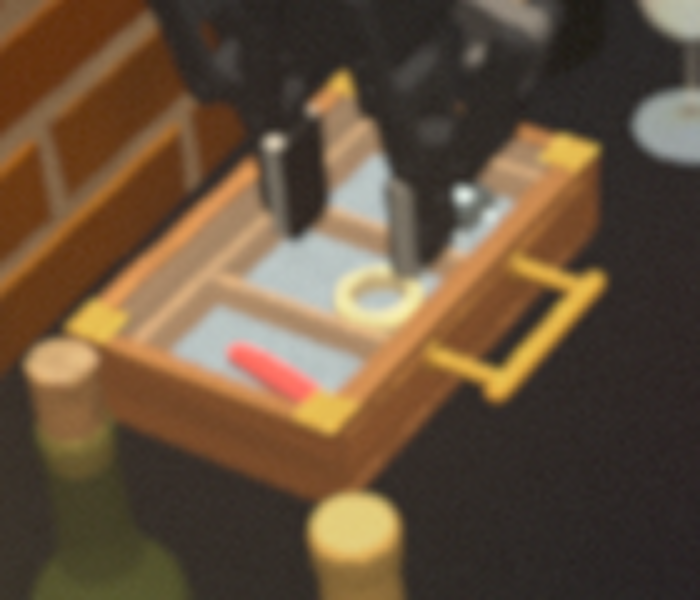

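The side view shows the bar handle from pixel (289,247) to (309,226). The arm hides the top view.

Run:
```python
from m import *
z=np.load("side1.npz");W=z["W"];p=z["p"].astype(int)
P=W[215:260,270:320].reshape(-1,3);c=p[215:260,270:320].reshape(-1,3)
s=(P[:,2]>.028)&(P[:,2]<.05)&(c[:,0]>c[:,2]+60)&(P[:,0]<.56)
Q=P[s]; print(len(Q),np.percentile(Q,[2,50,98],0).round(4))
r=cv2.minAreaRect(Q[:,:2].astype(np.float32));print(r)
# bar rows: x per y
for y in np.arange(.0,.13,.01):
  q=Q[abs(Q[:,1]-y)<.005]
  if len(q): print(y.round(3),len(q),np.percentile(q[:,0],[5,50,95]).round(4),q[:,2].max().round(4))
C=W[170:290,190:320].reshape(-1,3);cc=p[170:290,190:320].reshape(-1,3)
s=(C[:,2]>.051)&(C[:,2]<.06)&(cc[:,0]>cc[:,2]+30)
F=C[s]
for y in np.arange(-.04,.18,.02):
  q=F[abs(F[:,1]-y)<.01]
  if len(q): print("front",y.round(3),len(q),np.percentile(q[:,0],[1,3]).round(4))
```

```text
141 [[0.5464 0.0145 0.035 ]
 [0.551  0.0636 0.0414]
 [0.5576 0.108  0.0453]]
((0.5518104434013367, 0.06259167194366455), (0.01414673961699009, 0.09785253554582596), 1.294367790222168)
0.01 4 [0.5481 0.5499 0.5534] 0.0414
0.02 17 [0.5457 0.5504 0.5586] 0.0465
0.03 12 [0.5481 0.5504 0.5539] 0.0463
0.04 10 [0.5472 0.5495 0.5532] 0.0453
0.05 16 [0.5473 0.5509 0.5568] 0.0454
0.06 15 [0.5473 0.5498 0.5548] 0.0431
0.07 12 [0.5482 0.5508 0.5538] 0.0443
0.08 14 [0.5484 0.5512 0.5549] 0.0446
0.09 14 [0.5483 0.5532 0.5565] 0.0437
0.1 16 [0.5487 0.5523 0.5574] 0.0441
0.11 11 [0.5482 0.5535 0.5572] 0.0432
front -0.04 129 [0.5889 0.5897]
front -0.02 132 [0.5905 0.5915]
front 0.0 78 [0.5894 0.59  ]
front 0.02 45 [0.5906 0.5908]
front 0.04 127 [0.5914 0.5922]
front 0.06 157 [0.5918 0.593 ]
front 0.08 208 [0.5934 0.594 ]
front 0.1 236 [0.5937 0.5944]
front 0.12 289 [0.594  0.5959]
front 0.14 200 [0.5949 0.5951]
front 0.16 287 [0.596  0.5982]
```

Run:
```python
from m import *
o=get_obs(); t=np.array([.4405,.3658]); print(np.round(o["joint_pos"],3)); R0=np.hypot(*t); u=t/R0
P=np.concatenate([np.load(n)["W"].reshape(-1,3) for n in("top1.npz","side1.npz")])
P=P[(P[:,2]>.30)]; r=P[:,:2]@u; w=P[:,:2]@[-u[1],u[0]]; s=(abs(w)<.12)
for lo in np.arange(0,.72,.04):
  k=s&(r>lo)&(r<lo+.04)
  if k.sum()>5: print(lo.round(2),k.sum(),"z",np.percentile(P[k,2],[1,50,99]).round(3),"w",np.percentile(w[k],[1,99]).round(3))
k=s&(abs(r-R0)<.06)
for z in np.arange(.36,.8,.03):
  j=k&(abs(P[:,2]-z)<.015)
  if j.sum()>3: print("col",z.round(2),j.sum(),"dr",np.percentile(r[j]-R0,[2,98]).round(3),"w",np.percentile(w[j],[2,98]).round(3))
```

```text
[0.69  0.378 0.498 1.688 0.    2.262]
0.0 258 z [0.3   0.401 0.491] w [-0.062  0.096]
0.04 570 z [0.301 0.532 0.588] w [-0.037  0.115]
0.08 1575 z [0.302 0.6   0.684] w [0.071 0.119]
0.12 7748 z [0.392 0.736 0.748] w [-0.056  0.119]
0.16 16232 z [0.502 0.751 0.755] w [-0.058  0.119]
0.2 15262 z [0.605 0.747 0.752] w [-0.056  0.119]
0.24 8667 z [0.689 0.753 0.757] w [-0.046  0.055]
0.28 8472 z [0.697 0.758 0.763] w [-0.045  0.056]
0.32 8292 z [0.705 0.764 0.769] w [-0.045  0.055]
0.36 8107 z [0.71  0.77  0.775] w [-0.044  0.054]
0.4 7533 z [0.715 0.776 0.781] w [-0.042  0.053]
0.44 6375 z [0.722 0.781 0.785] w [-0.038  0.05 ]
0.48 7185 z [0.453 0.784 0.793] w [-0.042  0.044]
0.52 16516 z [0.383 0.654 0.799] w [-0.039  0.046]
0.56 9694 z [0.366 0.592 0.8  ] w [-0.027  0.045]
0.6 1971 z [0.401 0.578 0.688] w [-0.042  0.042]
col 0.36 299 dr [-0.029  0.025] w [-0.021  0.023]
col 0.39 575 dr [-0.04   0.038] w [-0.023  0.036]
col 0.42 1272 dr [-0.049  0.046] w [-0.038  0.043]
col 0.45 1955 dr [-0.055  0.05 ] w [-0.036  0.048]
col 0.48 1109 dr [-0.037  0.031] w [-0.014  0.036]
col 0.51 2096 dr [-0.037  0.032] w [-0.02   0.037]
col 0.54 2108 dr [-0.035  0.03 ] w [-0.016  0.035]
col 0.57 2231 dr [-0.036  0.031] w [-0.006  0.036]
col 0.6 2019 dr [-0.035  0.03 ] w [0.    0.036]
col 0.63 2320 dr [-0.043  0.037] w [0.01  0.039]
col 0.66 3809 dr [-0.043  0.038] w [0.019 0.042]
col 0.69 1230 dr [-0.042  0.037] w [0.023 0.041]
col 0.72 674 dr [-0.058  0.004] w [0.043 0.046]
col 0.75 935 dr [-0.059 -0.01 ] w [0.043 0.046]
col 0.78 5173 dr [-0.059 -0.021] w [-0.039  0.045]
```

Run:
```python
from m import *
p=np.load("side1.npz")["p"]; save(p,"sidefull1.png")
```

```text
(no output)
```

View pics/sidefull1.png

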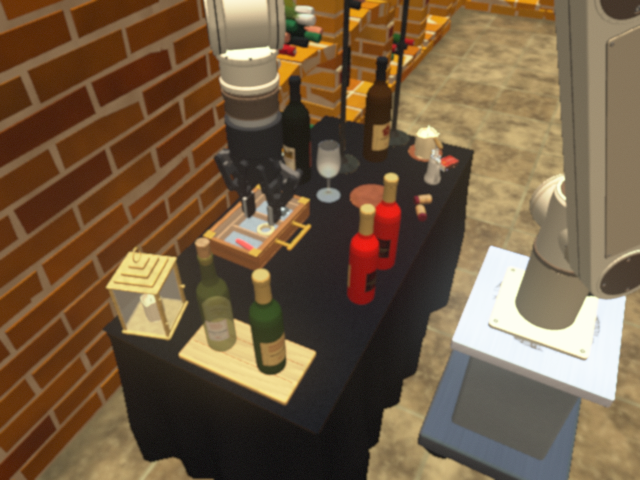

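Both bottles stand on the board, and the wrist is 0.39 m above the TCP, well clear of the red bottles. On to the handle.

To row units: -0.302 m / 0.6 = -0.5033, -0.09 m / 0.6 = -0.15, 0.035 rad / 3.1416 = 0.0111.

```bash
python3 -c "
from m import *
go(.551,.0635,.15,1.536)"
```

```text
tool [0.44   0.3633 0.349 ] rot [ 0.001 -0.002  0.034] shift [-0.3     0.111   0.1987] t 13.97 q [0.69 0.38 0.5  1.69 0.   2.26]
```

Request:
send_path --offsets '[{"wz":0.0111, "x":-0.0667, "y":0.0333, "finger_gap":0.035}, {"wz":0.0111, "x":-0.15, "y":0.0667, "finger_gap":0.035}, {"wz":0.0111, "x":-0.2333, "y":0.1, "z":0.0333, "finger_gap":0.035}, {"wz":0.0111, "x":-0.3167, "y":0.1333, "z":0.0833, "finger_gap":0.035}, {"wz":0.0111, "x":-0.4, "y":0.1667, "z":0.1667, "finger_gap":0.035}, {"wz":0.0111, "x":-0.4833, "y":0.1833, "z":0.25, "finger_gap":0.035}, {"wz":0.0111, "x":-0.5033, "y":0.1833, "z":0.3333, "finger_gap":0.035}, {"wz":0.0111, "x":-0.5033, "y":0.1833, "z":0.3333, "finger_gap":0.035}, {"wz":0.0111, "x":-0.5033, "y":0.1833, "z":0.3333, "finger_gap":0.035}]'

```text
clock: 15.1
eef_pos: [0.549, 0.0629, 0.1468]
tool_rot: [0.719, 0.695, -0.001, -0.001]
ft_force: [0.3, 0.2, 0.3]
grip_width: 0.035
grasp_force: 0.0
```

```bash
python3 -c "
from m import *
go(.551,.0635,.019,1.536)"
```

```text
tool [0.549  0.0629 0.1468] rot [-0.003 -0.     0.   ] shift [0.0007 0.0023 0.1278] t 15.1 q [ 0.11  0.39 -0.    1.18  0.    1.72]
```

To row units: 0.128 m / 0.6 = 0.2133, 0.115 m / 0.6 = 0.1917.

Request:
send_path --offsets '[{"y":0.0033, "z":0.0667, "finger_gap":0.035}, {"y":0.0033, "z":0.1333, "finger_gap":0.035}, {"y":0.0033, "z":0.1667, "finger_gap":0.035}, {"y":0.0033, "z":0.1917, "finger_gap":0.035}, {"y":0.0033, "z":0.2133, "finger_gap":0.035}, {"y":0.0033, "z":0.2133, "finger_gap":0.035}, {"y":0.0033, "z":0.2133, "finger_gap":0}, {"y":0.0033, "z":0.2133, "finger_gap":0}, {"y":0.0033, "z":0.2133, "finger_gap":0}, {"y":0.0033, "z":0.2133, "finger_gap":0}]'

```text
clock: 16.35
eef_pos: [0.5522, 0.0626, 0.0202]
tool_rot: [0.719, 0.695, 0.001, 0.0]
ft_force: [-0.3, -0.0, 5.4]
grip_width: 0.0079
grasp_force: 58.8
```

```bash
python3 -c "
from m import *
go(.551-.106,.0635+.0037,.019,1.536)"
```

```text
tool [0.5522 0.0626 0.0202] rot [ 0.001 -0.001  0.   ] shift [ 0.0009 -0.1073  0.0011] t 16.35 q [ 0.11  0.53 -0.16  0.88  0.    1.72]
```

To row units: -0.108 m / 0.6 = -0.18, -0.1 m / 0.6 = -0.1667.

Request:
send_path --offsets '[{"y":-0.0167, "finger_gap":0}, {"y":-0.0417, "finger_gap":0}, {"y":-0.0667, "finger_gap":0}, {"y":-0.0917, "finger_gap":0}, {"y":-0.1167, "finger_gap":0}, {"y":-0.1417, "finger_gap":0}, {"y":-0.1667, "finger_gap":0}, {"y":-0.18, "finger_gap":0}, {"y":-0.18, "finger_gap":0}, {"y":-0.18, "finger_gap":0}]'

```text
clock: 17.6
eef_pos: [0.4427, 0.0659, 0.0201]
tool_rot: [0.719, 0.695, -0.0, -0.0]
ft_force: [-2.1, -1.9, 9.1]
grip_width: 0.0078
grasp_force: 60.3
```

To row units: -0.23 m / 0.6 = -0.3833, -0.19 m / 0.6 = -0.3167.

Request:
send_path --offsets '[{"finger_gap":0.035}, {"finger_gap":0.035}, {"z":-0.0667, "finger_gap":0.035}, {"z":-0.15, "finger_gap":0.035}, {"z":-0.2333, "finger_gap":0.035}, {"x":-0.0333, "z":-0.3167, "finger_gap":0.04}, {"x":-0.1167, "z":-0.3833, "finger_gap":0.045}, {"x":-0.2, "z":-0.3833, "finger_gap":0.045}, {"x":-0.2833, "z":-0.3833, "finger_gap":0.045}, {"x":-0.3333, "z":-0.3833, "finger_gap":0.045}]'

```text
clock: 18.85
eef_pos: [0.4358, -0.1356, 0.2487]
tool_rot: [0.72, 0.694, -0.001, -0.001]
ft_force: [-0.1, 1.0, 0.1]
grip_width: 0.0452
grasp_force: 0.0
```

```bash
python3 - <<'E'
from m import *
for n in("top","side"):
  p,d,W=cam(n); np.savez(n+"2.npz",p=p,W=W); a,b,c,e=(210,130,350,250) if n=="top" else (190,170,330,290)
  save(cv2.resize(p[b:e,a:c],None,fx=5,fy=5,interpolation=2),n+"2.png")
E
```

```text
(no output)
```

View pics/top2.png

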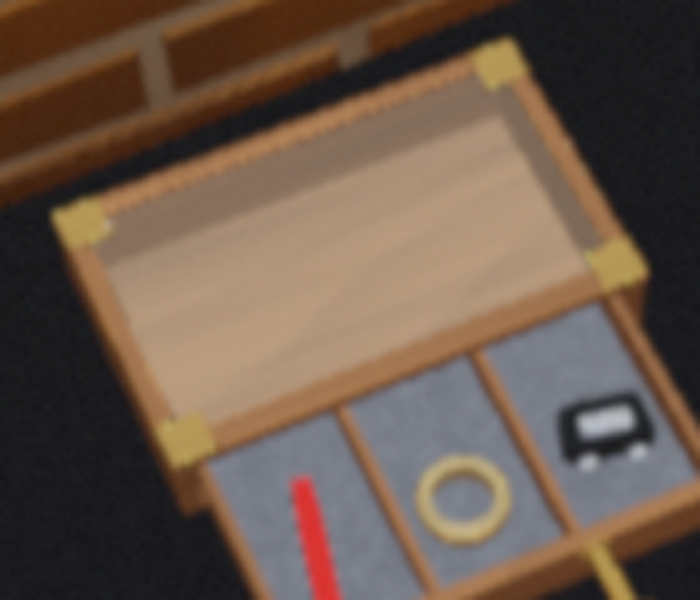

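View pics/side2.png

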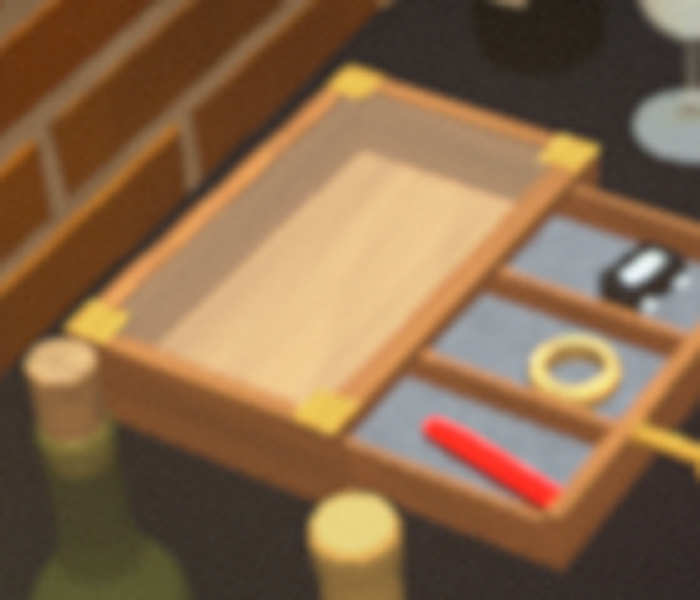

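The drawer is out. The cutter sits in the right compartment at top pixel (331,215), turned slightly relative to the drawer. I'll fit its footprint from the depth data.

Run:
```python
from m import *
for n,(a,b,c,d) in(("top",(318,203,344,228)),("side",(305,212,335,238))):
  z=np.load(n+"2.npz");P=z["W"][b:d,a:c].reshape(-1,3);col=z["p"][b:d,a:c].reshape(-1,3).astype(int)
  sat=col.max(1)-col.min(1)
  s=(P[:,2]>.024)&(P[:,2]<.038)&(sat<45); Q=P[s]
  m=np.median(Q,0); Q=Q[np.hypot(*(Q-m)[:,:2].T)<.035]
  r=cv2.minAreaRect(Q[:,:2].astype(np.float32)); D=Q[:,:2]-Q[:,:2].mean(0)
  w,V=np.linalg.eigh(np.cov(D.T)); print(n,len(Q),m.round(4),r,"long dir",V[:,1].round(3))
  s=(P[:,2]>.024)&(P[:,2]<.04)&(col.max(1)<90); Q=P[s]; 
  if len(Q)>5: print(" dark",len(Q),cv2.minAreaRect(Q[:,:2].astype(np.float32)),np.median(Q[:,2]))
z=np.load("top0.npz");P=z["W"][185:237,380:442].reshape(-1,3);col=z["p"][185:237,380:442].reshape(-1,3).astype(int)
k=(col[:,0]>col[:,2]+35)&(P[:,2]<.03);Q=P[k];h,_=cv2.minEnclosingCircle(Q[:,:2].astype(np.float32)),0;print("saucer",h,(np.percentile(Q,2,0)+np.percentile(Q,98,0))/2)
z=np.load("side0.npz");P=z["W"][180:212,345:390].reshape(-1,3);col=z["p"][180:212,345:390].reshape(-1,3).astype(int)
k=(col[:,0]>col[:,2]+35)&(P[:,2]<.03)&(P[:,1]<-.1);Q=P[k];print("saucer",cv2.minEnclosingCircle(Q[:,:2].astype(np.float32)),(np.percentile(Q,2,0)+np.percentile(Q,98,0))/2)
```

```text
top 216 [ 0.5402 -0.0127  0.0311] ((0.5421675443649292, -0.016276000067591667), (0.038425903767347336, 0.05456185340881348), 2.5022201538085938) long dir [0.158 0.987]
 dark 123 ((0.5415958762168884, -0.012092702090740204), (0.04379981383681297, 0.027625244110822678), 75.82875061035156) 0.030886148642625195
side 146 [ 0.5383 -0.0099  0.0304] ((0.5383986234664917, -0.012568872421979904), (0.04606133699417114, 0.0318046398460865), 74.76901245117188) long dir [0.241 0.971]
 dark 55 ((0.5341388583183289, -0.010310590267181396), (0.04530972242355347, 0.02361774817109108), 64.60894012451172) 0.03011840229637782
saucer ((0.47426456212997437, -0.1971946656703949), 0.06568071991205215) [ 0.4731529  -0.19282033  0.0090913 ]
saucer ((0.4757351279258728, -0.20561501383781433), 0.07264313846826553) [ 0.49061765 -0.19944935  0.00817293]
```

The rows are not in the units I measure in: shifts go in shares of 60 cm and turns go in shares of pi rad. I convert before sending: 0.13 m / 0.6 = 0.2167, 0.12 m / 0.6 = 0.2, 0.218 rad / 3.1416 = 0.0694.

```bash
python3 -c "
from m import *
go(.5395,-.0120,.12,1.318)"
```

```text
tool [ 0.4359 -0.1361  0.2484] rot [-0.003  0.     0.214] shift [0.128  0.0991 0.1281] t 18.95 q [-0.3   0.15 -0.06  1.36 -0.    1.31]
```

Request:
send_path --offsets '[{"wz":0.0318, "x":0.0667, "y":0.05, "finger_gap":0.05}, {"wz":0.0637, "x":0.1333, "y":0.1, "z":0.05, "finger_gap":0.05}, {"wz":0.0694, "x":0.1833, "y":0.15, "z":0.1333, "finger_gap":0.05}, {"wz":0.0694, "x":0.2, "y":0.1833, "z":0.2, "finger_gap":0.05}, {"wz":0.0694, "x":0.2, "y":0.1833, "z":0.2167, "finger_gap":0.05}, {"wz":0.0694, "x":0.2, "y":0.1833, "z":0.2167, "finger_gap":0.05}]'

```text
clock: 19.7
eef_pos: [0.5492, -0.0172, 0.1185]
tool_rot: [0.79, 0.613, -0.002, -0.001]
ft_force: [-0.0, 0.5, 0.8]
grip_width: 0.0501
grasp_force: 0.0
```

```bash
python3 -c "
from m import *
go(.5395,-.0120,.018,1.318)"
```

```text
tool [ 0.5492 -0.0172  0.1185] rot [-0.004  0.001  0.001] shift [ 0.0027 -0.0103  0.1005] t 19.7 q [-0.03  0.41 -0.05  1.11  0.    1.79]
```

To row units: 0.1 m / 0.6 = 0.1667, 0.092 m / 0.6 = 0.1533.

Request:
send_path --offsets '[{"x":0.005, "y":-0.0167, "z":0.0333, "finger_gap":0.05}, {"x":0.005, "y":-0.0167, "z":0.0667, "finger_gap":0.05}, {"x":0.005, "y":-0.0167, "z":0.1, "finger_gap":0.05}, {"x":0.005, "y":-0.0167, "z":0.1333, "finger_gap":0.05}, {"x":0.005, "y":-0.0167, "z":0.1533, "finger_gap":0.05}, {"x":0.005, "y":-0.0167, "z":0.1667, "finger_gap":0.05}, {"x":0.005, "y":-0.0167, "z":0.1667, "finger_gap":0.05}]'

```text
clock: 20.58
eef_pos: [0.5415, -0.0123, 0.0194]
tool_rot: [0.791, 0.612, -0.0, -0.0]
ft_force: [0.1, 0.5, 0.9]
grip_width: 0.0502
grasp_force: 0.0
```

Run:
```python
from m import *
go(.5395,-.0120,.018,1.318)
p,d,W=cam("top"); save(cv2.resize(p[140:280,260:420],None,fx=4.2,fy=4.2,interpolation=2),"t3.png")
```

```text
tool [ 0.5415 -0.0123  0.0194] rot [-0.001  0.     0.   ] shift [-0.0002 -0.002   0.0014] t 20.57 q [-0.02  0.51 -0.2   0.87  0.    1.8 ]
```

View pics/t3.png

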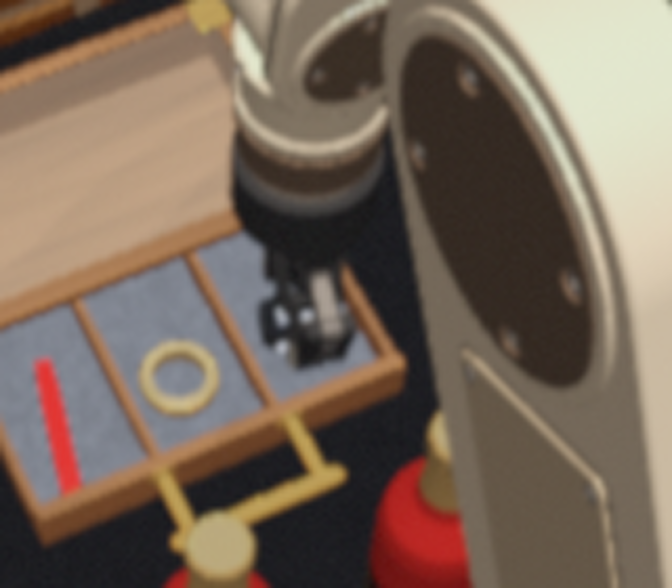

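The front finger at (325,330) stands just ahead of the cutter, whose left part shows at (280,320). Closing.

To row units: 0.001 m / 0.6 = 0.0017.

Request:
send_path --offsets '[{"z":0.0017, "finger_gap":0.03}, {"z":0.0017, "finger_gap":0}, {"z":0.0017, "finger_gap":0}, {"z":0.0017, "finger_gap":0}, {"z":0.0017, "finger_gap":0}, {"z":0.0017, "finger_gap":0}]'

```text
clock: 21.38
eef_pos: [0.5423, -0.0121, 0.019]
tool_rot: [0.79, 0.612, 0.0, 0.0]
ft_force: [0.6, -0.1, 5.7]
grip_width: 0.0255
grasp_force: 59.6
```

Request:
send_path --offsets '[{"z":-0.0333, "finger_gap":0}, {"z":-0.0833, "finger_gap":0}, {"z":-0.15, "finger_gap":0}, {"z":-0.2333, "finger_gap":0}, {"z":-0.3, "finger_gap":0}, {"z":-0.3, "finger_gap":0}]'

```text
clock: 22.12
eef_pos: [0.5439, -0.0122, 0.2016]
tool_rot: [0.79, 0.613, 0.002, 0.002]
ft_force: [1.0, -0.4, -0.4]
grip_width: 0.0254
grasp_force: 59.1
```

```bash
python3 -c "
from m import *
go(.474,-.196,.1,1.318)"
```

```text
tool [ 0.5439 -0.0122  0.2016] rot [ 0.006 -0.001  0.   ] shift [-0.1956 -0.0223  0.1012] t 22.12 q [-0.02  0.34  0.06  1.29  0.    1.8 ]
```

To row units: -0.196 m / 0.6 = -0.3267, 0.15 m / 0.6 = 0.25.

Request:
send_path --offsets '[{"x":-0.0667, "y":-0.0167, "finger_gap":0}, {"x":-0.15, "y":-0.0333, "finger_gap":0}, {"x":-0.2333, "y":-0.0367, "z":0.0333, "finger_gap":0}, {"x":-0.3, "y":-0.0367, "z":0.1, "finger_gap":0}, {"x":-0.3267, "y":-0.0367, "z":0.1667, "finger_gap":0}, {"x":-0.3267, "y":-0.0367, "z":0.2167, "finger_gap":0}, {"x":-0.3267, "y":-0.0367, "z":0.25, "finger_gap":0}, {"x":-0.3267, "y":-0.0367, "z":0.25, "finger_gap":0}]'

```text
clock: 23.12
eef_pos: [0.4682, -0.1953, 0.0451]
tool_rot: [0.791, 0.612, -0.002, -0.004]
ft_force: [0.5, 0.7, 0.3]
grip_width: 0.0258
grasp_force: 59.1
```

```bash
python3 -c "
from m import *
go(.474,-.196,.007,1.318)"
```

```text
tool [ 0.4682 -0.1953  0.0451] rot [-0.009 -0.001  0.   ] shift [0.0007 0.0061 0.038 ] t 23.12 q [-0.39  0.42 -0.26  0.9  -0.    1.43]
```

To row units: 0.034 m / 0.6 = 0.0567, 0.028 m / 0.6 = 0.0467.

Request:
send_path --offsets '[{"x":0.0017, "y":0.0067, "z":0.0167, "finger_gap":0}, {"x":0.0017, "y":0.0067, "z":0.0333, "finger_gap":0}, {"x":0.0017, "y":0.0067, "z":0.0467, "finger_gap":0}, {"x":0.0017, "y":0.0067, "z":0.0567, "finger_gap":0}, {"x":0.0017, "y":0.0067, "z":0.0567, "finger_gap":0}, {"x":0.0017, "y":0.0067, "z":0.0567, "finger_gap":0}]'

```text
clock: 23.88
eef_pos: [0.4755, -0.1965, 0.0144]
tool_rot: [0.79, 0.612, -0.0, -0.0]
ft_force: [-0.1, 0.8, -1.2]
grip_width: 0.0255
grasp_force: 59.1
```

```bash
python3 -c "
from m import *
go(.474,-.196,.007,1.318)"
```

```text
tool [ 0.4755 -0.1965  0.0144] rot [-0.001  0.     0.   ] shift [ 0.0001 -0.0016  0.0074] t 23.88 q [-0.39  0.47 -0.28  0.82 -0.    1.43]
```

To row units: 0.0085 m / 0.6 = 0.0142, 0.006 m / 0.6 = 0.01.

Request:
send_path --offsets '[{"y":-0.0033, "z":0.005, "finger_gap":0}, {"y":-0.0033, "z":0.01, "finger_gap":0}, {"y":-0.0033, "z":0.0142, "finger_gap":0}, {"y":-0.0033, "z":0.0142, "finger_gap":0}]'

```text
clock: 24.38
eef_pos: [0.4733, -0.1959, 0.0075]
tool_rot: [0.79, 0.612, -0.0, -0.0]
ft_force: [-4.7, 1.8, 15.7]
grip_width: 0.0255
grasp_force: 60.8
```

To row units: -0.24 m / 0.6 = -0.4, -0.18 m / 0.6 = -0.3, -0.218 rad / 3.1416 = -0.0694.

Request:
send_path --offsets '[{"z":-0.0017, "finger_gap":0.03}, {"z":-0.0017, "finger_gap":0.045}, {"z":-0.0017, "finger_gap":0.05}, {"z":-0.0333, "finger_gap":0.05}, {"z":-0.1, "finger_gap":0.05}, {"z":-0.2, "finger_gap":0.05}, {"wz":-0.0318, "z":-0.3, "finger_gap":0.04}, {"wz":-0.0694, "x":0.05, "z":-0.4, "finger_gap":0.035}, {"wz":-0.0694, "x":0.1, "z":-0.4, "finger_gap":0.035}]'

```text
clock: 25.5
eef_pos: [0.4914, -0.1385, 0.2507]
tool_rot: [0.719, 0.694, 0.002, 0.004]
ft_force: [-0.3, -0.5, -0.6]
grip_width: 0.0348
grasp_force: 0.0
```

```bash
python3 - <<'E'
from m import *
go(.443,.0655,.1,1.536)
p,d,W=cam("top"); save(cv2.resize(p[140:280,340:460],None,fx=4.2,fy=4.2,interpolation=2),"t4.png")
P=W[185:237,380:442].reshape(-1,3);c=p[185:237,380:442].reshape(-1,3).astype(int)
Q=P[(P[:,2]>.013)&(c.max(1)<100)&(P[:,2]<.03)];print(len(Q),np.median(Q,0)) if len(Q) else 0
E
```

```text
tool [ 0.4914 -0.1385  0.2507] rot [ 0.008  0.002 -0.001] shift [ 0.2025 -0.0569  0.1498] t 25.5 q [-0.27  0.25  0.06  1.38 -0.    1.33]
145 [ 0.47289944 -0.19559903  0.0186192 ]
```

View pics/t4.png

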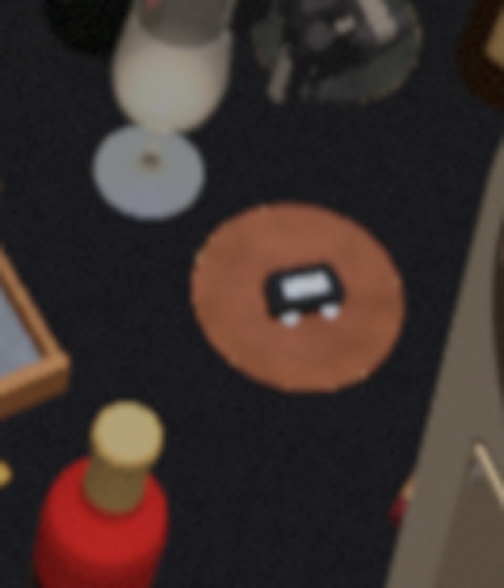

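The cutter lies in the middle of the saucer at crop (305,293), and the glass is untouched. Back to the handle.

To row units: 0.202 m / 0.6 = 0.3367, 0.18 m / 0.6 = 0.3.

Request:
send_path --offsets '[{"x":0.0667, "y":-0.0167, "finger_gap":0.035}, {"x":0.15, "y":-0.0333, "finger_gap":0.035}, {"x":0.2333, "y":-0.05, "finger_gap":0.035}, {"x":0.3, "y":-0.075, "finger_gap":0.035}, {"x":0.3367, "y":-0.095, "z":0.0667, "finger_gap":0.035}, {"x":0.3367, "y":-0.095, "z":0.1333, "finger_gap":0.035}, {"x":0.3367, "y":-0.095, "z":0.2, "finger_gap":0.035}, {"x":0.3367, "y":-0.095, "z":0.25, "finger_gap":0.035}, {"x":0.3367, "y":-0.095, "z":0.25, "finger_gap":0.035}]'

```text
clock: 26.68
eef_pos: [0.4357, 0.0656, 0.0933]
tool_rot: [0.719, 0.695, -0.003, -0.002]
ft_force: [0.3, 0.4, 0.1]
grip_width: 0.0353
grasp_force: 0.0
```

```bash
python3 -c "
from m import *
go(.4425,.066,.019,1.536)"
```

```text
tool [0.4357 0.0656 0.0933] rot [-0.008  0.001  0.001] shift [0.0008 0.0073 0.0742] t 26.68 q [ 0.15  0.25 -0.37  0.96  0.    1.75]
```

To row units: 0.073 m / 0.6 = 0.1217, 0.005 m / 0.6 = 0.0083.

Request:
send_path --offsets '[{"y":0.0083, "z":0.0333, "finger_gap":0.035}, {"y":0.0083, "z":0.0667, "finger_gap":0.035}, {"y":0.0083, "z":0.1, "finger_gap":0.035}, {"y":0.0083, "z":0.1217, "finger_gap":0.035}, {"y":0.0083, "z":0.1217, "finger_gap":0.035}, {"y":0.0083, "z":0.1217, "finger_gap":0}, {"y":0.0083, "z":0.1217, "finger_gap":0}, {"y":0.0083, "z":0.1217, "finger_gap":0}, {"y":0.0083, "z":0.1217, "finger_gap":0}]'

```text
clock: 27.8
eef_pos: [0.4442, 0.0659, 0.0237]
tool_rot: [0.719, 0.695, 0.0, 0.0]
ft_force: [-0.3, -0.0, 6.2]
grip_width: 0.0076
grasp_force: 58.9
```

```bash
python3 -c "
from m import *
go(.5522,.0626,.02,1.536)"
```

```text
tool [0.4442 0.0659 0.0237] rot [ 0.001 -0.     0.001] shift [0.0004 0.1081 0.0038] t 27.8 q [ 0.15  0.35 -0.45  0.77  0.    1.75]
```

Push in, with a little extra until force shows the stop.

To row units: 0.109 m / 0.6 = 0.1817, 0.107 m / 0.6 = 0.1783.

Request:
send_path --offsets '[{"y":0.0167, "finger_gap":0}, {"y":0.0417, "finger_gap":0}, {"y":0.0667, "finger_gap":0}, {"y":0.0917, "finger_gap":0}, {"y":0.1167, "finger_gap":0}, {"y":0.1417, "finger_gap":0}, {"y":0.1667, "finger_gap":0}, {"y":0.1783, "finger_gap":0}, {"y":0.1817, "finger_gap":0}, {"y":0.1817, "finger_gap":0}]'

```text
clock: 29.05
eef_pos: [0.5533, 0.0626, 0.0237]
tool_rot: [0.719, 0.695, 0.001, -0.0]
ft_force: [-0.5, 1.2, 5.2]
grip_width: 0.0078
grasp_force: 59.5
```

Request:
send_path --offsets '[{"y":0.0017, "finger_gap":0}, {"y":0.0017, "finger_gap":0}]'

```text
clock: 29.3
eef_pos: [0.5533, 0.0626, 0.0237]
tool_rot: [0.719, 0.695, 0.0, -0.001]
ft_force: [-1.7, 1.6, 7.9]
grip_width: 0.0075
grasp_force: 59.7
```

To row units: 0.003 m / 0.6 = 0.005, 0.001 m / 0.6 = 0.0017.

Request:
send_path --offsets '[{"y":0.0017, "finger_gap":0}, {"y":0.005, "finger_gap":0}, {"y":0.005, "finger_gap":0}]'

```text
clock: 29.68
eef_pos: [0.5533, 0.0626, 0.0237]
tool_rot: [0.719, 0.695, -0.002, -0.003]
ft_force: [-9.7, 1.4, 13.8]
grip_width: 0.0075
grasp_force: 60.5
```

The drawer is against its stop. I relax the push, release and go for the sealed bottle.

To row units: -0.31 m / 0.6 = -0.5167, -0.26 m / 0.6 = -0.4333, -0.035 rad / 3.1416 = -0.0111.

Request:
send_path --offsets '[{"y":-0.0033, "finger_gap":0}, {"y":-0.0033, "finger_gap":0.02}, {"y":-0.0033, "finger_gap":0.035}, {"y":-0.0033, "finger_gap":0.035}, {"y":-0.0033, "z":-0.0667, "finger_gap":0.035}, {"y":-0.0033, "z":-0.15, "finger_gap":0.035}, {"y":-0.0033, "z":-0.2333, "finger_gap":0.035}, {"y":-0.0033, "z":-0.3333, "finger_gap":0.035}, {"wz":-0.0111, "y":-0.0033, "z":-0.4333, "finger_gap":0.05}, {"wz":-0.0111, "x":0.05, "y":-0.0333, "z":-0.5167, "finger_gap":0.06}]'

```text
clock: 30.92
eef_pos: [0.5386, 0.0914, 0.3348]
tool_rot: [0.708, 0.706, 0.0, 0.0]
ft_force: [1.4, 1.3, -0.1]
grip_width: 0.0602
grasp_force: 0.0
```

```bash
python3 - <<'E'
from m import *
go(.4396,.3853,.35,np.pi/2)
p,d,W=cam("side");c=p.astype(int)
P=W[215:260,270:320].reshape(-1,3);c=c[215:260,270:320].reshape(-1,3)
Q=P[(P[:,2]>.028)&(P[:,2]<.05)&(c[:,0]>c[:,2]+60)&(P[:,0]<.56)];print(len(Q),np.percentile(Q,[2,50,98],0).round(4))
E
```

```text
tool [0.5386 0.0914 0.3348] rot [ 0.001 -0.    -0.003] shift [ 0.2936 -0.0998 -0.0153] t 30.93 q [ 0.17  0.32  0.38  1.63 -0.    1.74]
144 [[0.5467 0.0158 0.035 ]
 [0.5508 0.0637 0.0413]
 [0.5593 0.1077 0.0455]]
```

The handle is back at its original reading, so the drawer is shut.

To row units: 0.293 m / 0.6 = 0.4883, -0.06 m / 0.6 = -0.1.

Request:
send_path --offsets '[{"x":0.0333, "y":-0.05, "z":-0.0167, "finger_gap":0.06}, {"x":0.1, "y":-0.1, "z":-0.025, "finger_gap":0.06}, {"x":0.1833, "y":-0.15, "z":-0.025, "finger_gap":0.06}, {"x":0.2667, "y":-0.1667, "z":-0.025, "finger_gap":0.06}, {"x":0.35, "y":-0.1667, "z":-0.025, "finger_gap":0.06}, {"x":0.4333, "y":-0.1667, "z":-0.025, "finger_gap":0.06}, {"x":0.4883, "y":-0.1667, "z":-0.025, "finger_gap":0.06}, {"x":0.4883, "y":-0.1667, "z":0.0333, "finger_gap":0.06}, {"x":0.4883, "y":-0.1667, "z":0.1, "finger_gap":0.06}, {"x":0.4883, "y":-0.1667, "z":0.1333, "finger_gap":0.06}]'

```text
clock: 32.22
eef_pos: [0.4364, 0.3848, 0.2494]
tool_rot: [0.707, 0.708, -0.003, -0.001]
ft_force: [-0.8, -0.7, 0.2]
grip_width: 0.0601
grasp_force: 0.0
```

Request:
send_path --offsets '[{"finger_gap":0.06}, {"finger_gap":0.06}]'

```text
clock: 32.48
eef_pos: [0.4379, 0.3858, 0.2537]
tool_rot: [0.707, 0.707, 0.0, -0.0]
ft_force: [0.6, -0.4, 0.1]
grip_width: 0.0601
grasp_force: 0.0
```

```bash
python3 -c "
from m import *
go(.4396,.3853,.2185,np.pi/2)"
```

```text
tool [0.4379 0.3858 0.2537] rot [-0.    -0.001  0.001] shift [-0.0005  0.0017  0.0352] t 32.48 q [0.72 0.4  0.29 1.46 0.   2.29]
```

To row units: 0.034 m / 0.6 = 0.0567, 0.02 m / 0.6 = 0.0333.

Request:
send_path --offsets '[{"y":0.0025, "z":0.0333, "finger_gap":0.06}, {"y":0.0025, "z":0.0567, "finger_gap":0.06}, {"y":0.0025, "z":0.0567, "finger_gap":0.06}, {"y":0.0025, "z":0.0567, "finger_gap":0}, {"y":0.0025, "z":0.0567, "finger_gap":0}, {"y":0.0025, "z":0.0567, "finger_gap":0}, {"y":0.0025, "z":0.0567, "finger_gap":0}, {"y":0.0025, "z":0.0567, "finger_gap":0}, {"y":0.0025, "z":0.0567, "finger_gap":0}]'

```text
clock: 33.6
eef_pos: [0.4394, 0.386, 0.22]
tool_rot: [0.707, 0.707, 0.001, -0.0]
ft_force: [-0.5, 0.5, 6.7]
grip_width: 0.0257
grasp_force: 60.4
```

```bash
python3 -c "
from m import *
go(.5075,.005,.206,np.pi/2)"
```

```text
tool [0.4394 0.386  0.22  ] rot [ 0.001 -0.002  0.001] shift [-0.3811  0.0678  0.0133] t 33.6 q [0.72 0.41 0.22 1.38 0.   2.29]
```

To row units: -0.381 m / 0.6 = -0.635, -0.25 m / 0.6 = -0.4167.

Request:
send_path --offsets '[{"z":-0.05, "finger_gap":0}, {"x":-0.0167, "z":-0.0833, "finger_gap":0}, {"x":-0.0833, "z":-0.0833, "finger_gap":0}, {"x":-0.1667, "y":0.0167, "z":-0.0833, "finger_gap":0}, {"x":-0.25, "y":0.05, "z":-0.0833, "finger_gap":0}, {"x":-0.3333, "y":0.0833, "z":-0.0833, "finger_gap":0}, {"x":-0.4167, "y":0.1133, "z":-0.0833, "finger_gap":0}, {"x":-0.5, "y":0.1133, "z":-0.0833, "finger_gap":0}, {"x":-0.5833, "y":0.1133, "z":-0.0833, "finger_gap":0}, {"x":-0.635, "y":0.1133, "z":-0.05, "finger_gap":0}]'

```text
clock: 34.85
eef_pos: [0.5067, 0.0017, 0.2474]
tool_rot: [0.708, 0.706, -0.002, -0.001]
ft_force: [1.2, 0.7, -8.9]
grip_width: 0.0257
grasp_force: 60.7
```

Request:
send_path --offsets '[{"z":0.0167, "finger_gap":0}, {"z":0.0333, "finger_gap":0}, {"z":0.05, "finger_gap":0}, {"z":0.05, "finger_gap":0}, {"z":0.05, "finger_gap":0}]'

```text
clock: 35.48
eef_pos: [0.5074, 0.0052, 0.219]
tool_rot: [0.706, 0.708, -0.0, -0.0]
ft_force: [0.1, -0.4, -8.1]
grip_width: 0.0254
grasp_force: 60.6
```

```bash
python3 -c "
from m import *
go(.5075,.005,.206,np.pi/2)"
```

```text
tool [0.5074 0.0052 0.219 ] rot [-0.001 -0.     0.002] shift [-0.0002  0.0001  0.013 ] t 35.48 q [0.01 0.26 0.   1.31 0.   1.58]
```

To row units: 0.0135 m / 0.6 = 0.0225, 0.012 m / 0.6 = 0.02.

Request:
send_path --offsets '[{"z":0.01, "finger_gap":0}, {"z":0.0167, "finger_gap":0}, {"z":0.02, "finger_gap":0}, {"z":0.0225, "finger_gap":0}, {"z":0.0225, "finger_gap":0}, {"z":0.0225, "finger_gap":0}]'

```text
clock: 36.22
eef_pos: [0.5074, 0.0045, 0.2061]
tool_rot: [0.707, 0.707, 0.0, 0.0]
ft_force: [-2.3, -0.8, 2.1]
grip_width: 0.0254
grasp_force: 61.7
```

To row units: 0.18 m / 0.6 = 0.3, -0.15 m / 0.6 = -0.25.

Request:
send_path --offsets '[{"finger_gap":0.03}, {"finger_gap":0.05}, {"finger_gap":0.06}, {"z":-0.05, "finger_gap":0.06}, {"z":-0.1167, "finger_gap":0.06}, {"z":-0.2, "finger_gap":0.06}, {"x":0.05, "z":-0.25, "finger_gap":0.06}, {"x":0.1333, "y":0.0167, "z":-0.25, "finger_gap":0.06}, {"x":0.2167, "y":0.0333, "z":-0.25, "finger_gap":0.06}, {"x":0.3, "y":0.05, "z":-0.25, "finger_gap":0.06}]'

```text
clock: 37.48
eef_pos: [0.5377, 0.1861, 0.3555]
tool_rot: [0.707, 0.707, 0.0, -0.0]
ft_force: [1.4, -0.1, -0.0]
grip_width: 0.0601
grasp_force: 0.0
```

```bash
python3 -c "
from m import *
go(.5505,.3845,.35,np.pi/2)"
```

```text
tool [0.5377 0.1861 0.3555] rot [ 0. -0.  0.] shift [0.1984 0.0129 0.0056] t 37.48 q [0.33 0.38 0.52 1.71 0.   1.9 ]
```

To row units: 0.198 m / 0.6 = 0.33, 0.18 m / 0.6 = 0.3.

Request:
send_path --offsets '[{"x":0.0667, "y":0.02, "finger_gap":0.06}, {"x":0.15, "y":0.02, "finger_gap":0.06}, {"x":0.2333, "y":0.02, "finger_gap":0.06}, {"x":0.3, "y":0.02, "finger_gap":0.06}, {"x":0.33, "y":0.02, "z":0.0167, "finger_gap":0.06}, {"x":0.33, "y":0.02, "z":0.0833, "finger_gap":0.06}, {"x":0.33, "y":0.02, "z":0.15, "finger_gap":0.06}, {"x":0.33, "y":0.02, "z":0.1833, "finger_gap":0.06}, {"x":0.33, "y":0.02, "z":0.1833, "finger_gap":0.06}, {"x":0.33, "y":0.02, "z":0.1833, "finger_gap":0.06}]'

```text
clock: 38.72
eef_pos: [0.5495, 0.3822, 0.2463]
tool_rot: [0.707, 0.707, 0.0, -0.0]
ft_force: [-0.8, 0.2, 0.2]
grip_width: 0.0599
grasp_force: 0.0
```

```bash
python3 -c "
from m import *
go(.5505,.3848,.2175,np.pi/2)"
```

```text
tool [0.5495 0.3822 0.2463] rot [ 0.    -0.001 -0.   ] shift [0.0025 0.001  0.0288] t 38.73 q [0.61 0.6  0.58 1.56 0.   2.18]
```

To row units: 0.028 m / 0.6 = 0.0467, 0.015 m / 0.6 = 0.025.

Request:
send_path --offsets '[{"x":0.0042, "y":0.0017, "z":0.025, "finger_gap":0.06}, {"x":0.0042, "y":0.0017, "z":0.0467, "finger_gap":0.06}, {"x":0.0042, "y":0.0017, "z":0.0467, "finger_gap":0.06}, {"x":0.0042, "y":0.0017, "z":0.0467, "finger_gap":0}, {"x":0.0042, "y":0.0017, "z":0.0467, "finger_gap":0}, {"x":0.0042, "y":0.0017, "z":0.0467, "finger_gap":0}, {"x":0.0042, "y":0.0017, "z":0.0467, "finger_gap":0}, {"x":0.0042, "y":0.0017, "z":0.0467, "finger_gap":0}, {"x":0.0042, "y":0.0017, "z":0.0467, "finger_gap":0}]'

```text
clock: 39.85
eef_pos: [0.5502, 0.3853, 0.2179]
tool_rot: [0.707, 0.707, 0.0, -0.0]
ft_force: [-1.5, -0.6, 5.2]
grip_width: 0.0246
grasp_force: 59.7
```

```bash
python3 -c "
from m import *
go(.4998,.1266,.204,np.pi/2)"
```

```text
tool [0.5502 0.3853 0.2179] rot [-0.    -0.001  0.001] shift [-0.2587 -0.0505  0.0136] t 39.85 q [0.61 0.61 0.52 1.49 0.   2.18]
```

To row units: -0.2585 m / 0.6 = -0.4308, -0.245 m / 0.6 = -0.4083.

Request:
send_path --offsets '[{"z":-0.05, "finger_gap":0}, {"x":-0.0167, "z":-0.0833, "finger_gap":0}, {"x":-0.0833, "y":-0.0167, "z":-0.0833, "finger_gap":0}, {"x":-0.1667, "y":-0.0417, "z":-0.0833, "finger_gap":0}, {"x":-0.25, "y":-0.0667, "z":-0.0833, "finger_gap":0}, {"x":-0.3167, "y":-0.0842, "z":-0.0833, "finger_gap":0}, {"x":-0.3667, "y":-0.0842, "z":-0.0833, "finger_gap":0}, {"x":-0.4083, "y":-0.0842, "z":-0.0833, "finger_gap":0}, {"x":-0.4308, "y":-0.0842, "z":-0.0667, "finger_gap":0}, {"x":-0.4308, "y":-0.0842, "z":-0.0333, "finger_gap":0}]'

```text
clock: 41.1
eef_pos: [0.4997, 0.1258, 0.2362]
tool_rot: [0.707, 0.707, -0.0, -0.001]
ft_force: [0.2, 1.1, -3.4]
grip_width: 0.0244
grasp_force: 59.5
```

Request:
send_path --offsets '[{"z":0.0167, "finger_gap":0}, {"z":0.0333, "finger_gap":0}, {"z":0.0333, "finger_gap":0}, {"z":0.0333, "finger_gap":0}]'

```text
clock: 41.6
eef_pos: [0.4999, 0.1269, 0.2176]
tool_rot: [0.707, 0.707, -0.0, -0.0]
ft_force: [0.4, 0.2, -3.7]
grip_width: 0.0242
grasp_force: 59.5
```

```bash
python3 -c "
from m import *
go(.4998,.1266,.204,np.pi/2)"
```

```text
tool [0.4999 0.1269 0.2176] rot [-0.    -0.     0.001] shift [-0.0003 -0.0001  0.0136] t 41.6 q [0.25 0.28 0.02 1.31 0.   1.82]
```

To row units: 0.014 m / 0.6 = 0.0233, 0.012 m / 0.6 = 0.02.

Request:
send_path --offsets '[{"z":0.01, "finger_gap":0}, {"z":0.0167, "finger_gap":0}, {"z":0.02, "finger_gap":0}, {"z":0.0233, "finger_gap":0}, {"z":0.0233, "finger_gap":0}, {"z":0.0233, "finger_gap":0}]'

```text
clock: 42.35
eef_pos: [0.4998, 0.1266, 0.2039]
tool_rot: [0.707, 0.707, 0.0, -0.0]
ft_force: [-0.4, -0.2, 2.9]
grip_width: 0.0244
grasp_force: 60.1
```

To row units: -0.17 m / 0.6 = -0.2833, -0.15 m / 0.6 = -0.25.

Request:
send_path --offsets '[{"finger_gap":0.03}, {"finger_gap":0.05}, {"finger_gap":0.06}, {"z":-0.05, "finger_gap":0.06}, {"z":-0.1167, "finger_gap":0.06}, {"z":-0.2, "finger_gap":0.06}, {"y":-0.05, "z":-0.2833, "finger_gap":0.06}, {"x":-0.0833, "y":-0.1, "z":-0.2833, "finger_gap":0.06}, {"x":-0.1667, "y":-0.15, "z":-0.2833, "finger_gap":0.06}, {"x":-0.25, "y":-0.2, "z":-0.2833, "finger_gap":0.06}]'

```text
clock: 43.6
eef_pos: [0.3789, -0.0246, 0.3735]
tool_rot: [0.706, 0.708, -0.0, 0.0]
ft_force: [0.5, -0.6, 0.2]
grip_width: 0.0601
grasp_force: 0.0
```

Request:
send_path --offsets '[{"x":-0.0833, "finger_gap":0.06}, {"x":-0.1667, "finger_gap":0.06}, {"x":-0.25, "finger_gap":0.06}, {"x":-0.3333, "finger_gap":0.06}, {"x":-0.3333, "finger_gap":0.06}, {"x":-0.3333, "finger_gap":0.06}]'

```text
clock: 44.35
eef_pos: [0.3798, -0.2233, 0.3731]
tool_rot: [0.707, 0.707, -0.0, -0.001]
ft_force: [0.2, 0.3, -0.2]
grip_width: 0.0604
grasp_force: 0.0
```

```bash
python3 - <<'E'
from m import *
for n,C in(("top",(.057,.298)),("side",(.076,.88))):
  p,d,W=cam(n); P=W.reshape(-1,3); P0=np.load(n+"0.npz")["W"].reshape(-1,3)
  for k,c in(("cork",(.5,.1265)),("seal",(.507,.005)),("redL",(.361,.132)),("redR",(.359,.0135)),("glass",(.588,-.165))):
    for lo,hi,r in((.04,.145,.0295),(.19,.235,.013)):
      out=[]
      for A in(P0,P):
        Q=A[(A[:,2]>lo)&(A[:,2]<hi)&(np.hypot(A[:,0]-c[0],A[:,1]-c[1])<.04)]
        u=np.array(c)-C;u/=np.hypot(*u)
        out.append(circ(Q,r,u*r)[0].round(4) if len(Q)>20 else None)
      print(n,k,lo,*out)
  if n=="side": save(p,"send.png")
E
```

```text
top cork 0.04 [0.5027 0.1263] [0.5037 0.126 ]
top cork 0.19 [0.5012 0.1282] [0.5023 0.1276]
top seal 0.04 [0.5082 0.0046] [0.5072 0.0029]
top seal 0.19 [0.508  0.0052] [0.5075 0.0038]
top redL 0.04 [0.3634 0.1329] [0.3634 0.1329]
top redL 0.19 [0.3618 0.1325] [0.3619 0.1325]
top redR 0.04 [0.3617 0.0141] [0.3618 0.0141]
top redR 0.19 [0.3598 0.0148] [0.36   0.0148]
top glass 0.04 [ 0.5898 -0.1647] [ 0.5894 -0.1647]
top glass 0.19 None None
side cork 0.04 [0.4998 0.1245] [0.5005 0.1245]
side cork 0.19 [0.4985 0.1263] [0.4993 0.1266]
side seal 0.04 [0.5056 0.0033] [0.5044 0.0013]
side seal 0.19 [0.5061 0.0045] [0.505  0.0032]
side redL 0.04 [0.3603 0.1311] [0.3603 0.1311]
side redL 0.19 [0.359  0.1309] [0.3592 0.1312]
side redR 0.04 [0.3589 0.0124] [0.359  0.0122]
side redR 0.19 [0.3574 0.0136] [0.3575 0.0134]
side glass 0.04 [ 0.5868 -0.1651] [ 0.5871 -0.1651]
side glass 0.19 None None
```

View pics/send.png

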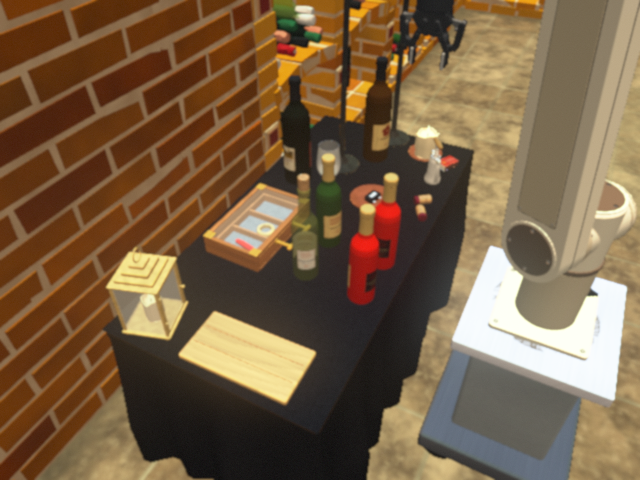

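The final view shows both bottles back and upright within about 2 mm of their start. The drawer is shut with the ring and wax inside, the cutter is on the saucer, and the reds and glass have not moved.

```bash
python3 -c "
from workcell import workorder
print(workorder.job_done())"
```

```text
the job is handed in; nothing more can be done
None
```

I handed the job in at about 45 s: the foil cutter lies in the middle of the saucer, the drawer is shut on the other two tools, both bottles stand upright within about 2 mm of their original spots, and the tasting glass was not disturbed.

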